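Dial the firing temperature into the kiln controller and load it

TASK

The glass kiln's controller still holds the last firing: turn its three thumbwheels until they read 765 (7 hundreds, 6 tens, 5 units), each wheel clicked home, and only then press the green load button fully in and let go. Use a light fingertip, never more than 13 N on a wheel, and leave the flux jar, the foil roll and the stained-glass panel lying where they are.

Things in the scene. Friction and masses are not known exactly. Their poses are not given: they have to be found in the camera images.
- controller: The kiln controller: a blue steel case with aluminium top plate, 170 (x) by 200 (y) by 85 mm high, fixed on the bench; origin at the centre of its underside. x points away from the user's side, y left, z up. On its top plate: a grey bank of three thumbwheels (hundreds, tens, units from +y to -y, 28 mm apart), a green button to its right (-y), and a flat display and lamps behind.
- bank_nominal (a point): Nominal centre of the upper face of the bank's grey bezel (56 along x, 100 along y), 7 mm above the top plate; axes as the controller's (y: the wheels' axis). The true bank sits up to 1.5 mm off in x and y and up to 4 mm higher or lower than this, which is not measured (feel for it), and rests on a rubber gasket that gives about 1 mm per 8 N of pressing.
- rim_nominal (a point): Nominal top of the tens wheel's rim, at (0, -5, 5.7) mm from bank_nominal and off by the same play. Each black knurled rim is 52 mm across, 12 mm wide and stands 5.7 mm out of the bezel; the digit it sets, white on black, shows in a window left (+y) of it. Pressed on top and dragged along x it turns: a click takes about 3 N of drag, friction is about 0.8 to 1.2, more than 13 N of force is too much.
- wheel_hundreds (a joint): Thumbwheel for the hundreds (leftmost, +y). Angle in rad = 0.6283 (36 deg) x the digit shown; grows as the wheel's top is pushed along the bank's +x (away from the user), falls towards -x; 16.3 mm of rim travel per digit. Clicks home at each digit when let go, but can hang half-way between two; stops at 0 and 9, no rolling over. Its rim's top centre is nominally at (0, 23, 5.7) mm (x, y, z) in the frame of bank_nominal.
- wheel_tens (a joint): Thumbwheel for the tens (middle). Angle in rad = 0.6283 (36 deg) x the digit shown; grows as the wheel's top is pushed along the bank's +x (away from the user), falls towards -x; 16.3 mm of rim travel per digit. Clicks home at each digit when let go, but can hang half-way between two; stops at 0 and 9, no rolling over. Its rim's top centre is nominally at (0, -5, 5.7) mm (x, y, z) in the frame of bank_nominal.
- wheel_units (a joint): Thumbwheel for the units (rightmost, -y). Angle in rad = 0.6283 (36 deg) x the digit shown; grows as the wheel's top is pushed along the bank's +x (away from the user), falls towards -x; 16.3 mm of rim travel per digit. Clicks home at each digit when let go, but can hang half-way between two; stops at 0 and 9, no rolling over. Its rim's top centre is nominally at (0, -33, 5.7) mm (x, y, z) in the frame of bank_nominal.
- load_button_top (a point): Centre of the top of the green round push button, 24 mm across, in a black collar 40 mm across and 12 mm high, on the controller's top plate right of the bank; its top stands 22 mm above the plate. It is pressed straight down, takes about 5 N, and springs back.
- load_button (a joint): How far the green button is pressed down, in m: 0 out, 0.006 fully in.
- flux_jar: Bystander: amber glass jar with steel lid, 60 mm across, 100 mm high, loose; origin at the centre of its underside.
- foil_roll: Bystander: roll of copper foil, 72 mm across, 10 mm high, lying flat, loose; origin at the centre of its underside.
- glass_panel: Bystander: stained-glass panel in green and blue, 150 by 110 by 6 mm, lying flat, loose; origin at the centre of its underside.

How it is judged:
On the way, in this order (a step that is already met when the one before it is completed fails the run):
1. the three wheels read 7, 6 and 5, each settled in its click (within 0.1 rad) (value of joint wheel_hundreds between 4.2982 and 4.4982 rad and value of joint wheel_tens between 3.6699 and 3.8699 rad and value of joint wheel_units between 3.0416 and 3.2416 rad), for 0.2 s.
2. the green load button is pressed fully in (more than 4.5 mm) with the code set (all of step 1 and value of joint load_button above 0.0045 m), for 0.05 s.
At the end, for the whole second after the job is handed in: The wheels stand still at 7, 6 and 5, each within 0.1 rad of its click, and the load button is out again (less than 1.5 mm in) (all of step 1 and value of joint load_button below 0.0015 m and velocity of joint wheel_hundreds between -0.2 and 0.2 rad/s and velocity of joint wheel_tens between -0.2 and 0.2 rad/s and velocity of joint wheel_units between -0.2 and 0.2 rad/s); the robot touches nothing.
It fails at once if a wheel is pushed with more than 13 N (contact force between any of wheel_hundreds, wheel_tens, wheel_units and the fingers above 13 N or contact force between any of wheel_hundreds, wheel_tens, wheel_units and the arm above 13 N).
It fails at once if the load button is pressed (more than 3 mm) while the wheels do not read 765 (value of joint load_button above 0.003 m and not (value of joint wheel_hundreds between 4.2982 and 4.4982 rad and value of joint wheel_tens between 3.6699 and 3.8699 rad and value of joint wheel_units between 3.0416 and 3.2416 rad)).
It fails at once if the flux jar, foil roll or glass panel is moved by more than 10 mm (distance of any of flux_jar, foil_roll, glass_panel from where it was at the start of the episode above 0.01 m).
It also fails if it takes over 67 s, if anything falls off the work surface, if the arm or the gripper's body presses on something with over 40 N, if the wrist force passes 120 N, or if a joint passes its speed limit or range.

ROBOT

A 7-joint arm with a two-finger parallel gripper is mounted at the origin on the work surface. World frame = base frame: x ahead of the robot, y to its left, z up, the work surface at z = 0. Lengths are in m, angles in rad, forces in N, time in s.
With the tool pointing down it reaches from about 0.4 to 0.875 m from the base axis. Payload 19.3 kg.
Tool frame: the origin (TCP) lies at the very end of the fingers, on their centre line; the grasp point (between the pads) lies 19 mm behind it; z points along the fingers, y is the line along which they close (so a half turn about z gives the same grasp; the last joint's range is limited). The gripper opens to 85 mm and grips with 20 to 120 N. Pads are 22 mm wide; open, the fingers measure 114 mm over their backs; the gripper's body (76 mm by 85 mm) begins 54 mm behind the grasp point. The pads swing forward as they close: fully open they stand 13 mm farther back than shut.
Start: joints at [-1.325, 0.521, -0.036, 1.599, 0.021, 1.021, -0.113], TCP at [0.194, 0.594, 0.231] pointing down, gripper open.
Joint ranges: [-2.91, 2.91], [-0.3, 2.13], [-1.5, 1.42], [0.17, 2.43], [-1.26, 4.41], [0.16, 1.93], [-2.52, 2.52]. Speed limits (rad/s): [1.89, 1.89, 2.39, 2.39, 3.01, 3.01, 3.01].

INTERFACE

Orientations are given as a unit quaternion [x, y, z, w].
In Python, from station import robot, eyes gives the robot as it stands.
- The arm moves only by the shell command python3 -m inch 'ROWS'. ROWS is JSON, a list of rows, each a list of 7 numbers: the shift along the tool's x, y, z in mm, then the turn, a rotation vector about the tool's x, y, z in rad, then the opening, from 0 (shut) to 1 (fully open). In form: [[tx, ty, tz, rx, ry, rz, fingers], ...]. A call has 1 to 12 rows; each row is the pose to reach, as a shift and turn from the pose commanded when the call began, along the tool's axes at that moment; what a row does not reach only later rows make up. A row lasts 1/12 s, in which the tool goes at most 41.7 mm and 7.16 degrees, less where a joint would pass 70% of its speed; a pose out of reach is approached as far as the arm can. A call with a gripper value outside its range is refused whole. The fingers move at their own pace and stop on an object; the grip force is fixed at half the most. Time passes only in rows, so rows that repeat a pose let the fingers close. It gives the time, the measured TCP pose, the force, the opening and the grip force at its end, in the units of the state.
- robot.sense(): the state, without advancing time (a new reading comes with each control period).
- eyes.capture(name): name is "scene" or "top" or "wrist"; returns a dict with "img" (384x512x3 uint8, red, green, blue), "z_map" (384x512 float32, m along the optical axis (not along the pixel's ray), 0 where there is no reading), "intrinsics" (3x3 intrinsics, pixels), "xyz" and "attitude" of the camera in the world; the wrist camera has in their place "T_tool_cam" (4x4, takes a point from camera to tool coordinates, whose origin is the TCP and whose axes are the flange's). Camera axes: x right, y up, looking along -z (the intrinsics and any distortion apply to the point x, -y, -z); pixel columns grow to the right and rows downward; lengths in m; the calibration is good to about 2 mm. A picture is of the moment at which its call begins: read the wrist's pose just before it.
- robot.hand_in(): hands the job in; it is judged then, once.
The state is a dict: "t": time; "q": joint angles; "joint_velocities": joint speeds; "tau": joint torques, N m; "tool_pos": TCP position; "tool_rot": TCP orientation; "wrist_force": force on the tool from outside, world axes, zero at the start; "moment": the same for the moment, N m; "opening": finger opening in m; "finger_force": force on a finger pad.
Only numpy, scipy, OpenCV 4.12 (cv2) and the standard library are available. Lean on these libraries where they do the work, as an engineer would, in place of code of your own. Each camera call takes 0.05 s, during which the arm holds its last target. There are 200 camera calls.

## Working session

There is one attempt and no reset: what is moved stays moved. The work goes in short steps, Python scripts to look and compute and a shell command to move; the robot and the scene stay as the last step left them, time stands still between calls to the robot, and variables do not carry over. Pictures are saved under pics/ and viewed, at most 10 in all, crops included, and the job is handed in when it is done.

```bash
ls; mkdir -p pics
cat > h.py <<'E'
import numpy as np, cv2
from station import robot, eyes
from scipy.spatial.transform import Rotation as R
def cap(n):
    s=robot.sense(); c=eyes.capture(n); c['s']=s
    if 'T_tool_cam' in c:
        T=np.eye(4);T[:3,:3]=R.from_quat(s['tool_rot']).as_matrix();T[:3,3]=s['tool_pos'];c['T']=T@c['T_tool_cam']
    else:
        T=np.eye(4);a=np.array(c['attitude']);T[:3,:3]=R.from_quat(a).as_matrix() if a.size==4 else a.reshape(3,3);T[:3,3]=c['xyz'];c['T']=T
    return c
def pt(c,u,v,z=None):
    K=c['intrinsics'];zz=np.median(c['z_map'][int(v)-1:int(v)+2,int(u)-1:int(u)+2])
    d=np.array([(u-K[0][2])/K[0][0],-(v-K[1][2])/K[1][1],-1])
    if z is None: return (c['T']@np.r_[d*zz,1])[:3]
    w=c['T'][:3,:3]@d; return c['T'][:3,3]+w*(z-c['T'][2,3])/w[2]
E
python3 - <<'E'
from h import *
import pickle
for n in ['top','scene']:
    c=cap(n); pickle.dump(c,open(n+'.pkl','wb'))
    cv2.imwrite(f'pics/{n}.png',cv2.resize(c['img'][...,::-1],(800,600),interpolation=cv2.INTER_CUBIC))
    print(n,c['xyz'],c['attitude'],c['intrinsics'])
print(robot.sense())
E
```

```text
pics
top [0.46198756 0.02312887 0.88040992] [ 0.07246009 -0.07139476 -0.70008529  0.70677643] [[361.91701211   0.         259.42623699]
 [  0.         361.91701211 189.84086416]
 [  0.           0.           1.        ]]
scene [1.26351048 0.32213763 0.69144127] [0.22982835 0.35690891 0.76553064 0.48348505] [[376.30374388   0.         251.49220155]
 [  0.         376.30374388 190.35682584]
 [  0.           0.           1.        ]]
{'t': 0.1, 'q': array([-1.32522006,  0.52196727, -0.03633505,  1.5999036 ,  0.02118648,
        1.02109892, -0.11279753]), 'joint_velocities': array([-0.00161476, -0.00065632,  0.00089094, -0.00047273,  0.00055776,
        0.00058591,  0.00072789]), 'tau': array([ 3.16310412e-03, -9.28492713e+01,  1.98404901e+00, -3.70534372e+01,
        1.81658874e-02,  5.29549739e-03,  8.03161868e-06]), 'tool_pos': array([0.19403212, 0.59382388, 0.23079215]), 'tool_rot': array([ 1.57237795e-01,  9.87560646e-01, -4.93700680e-04, -5.18962999e-05]), 'wrist_force': array([ 0.25726313, -0.01897718,  0.22140905]), 'moment': array([-0.0250064 , -0.01877334,  0.01548965]), 'finger_force': 0.0, 'opening': 0.08516171489719344}
```

View pics/top.png

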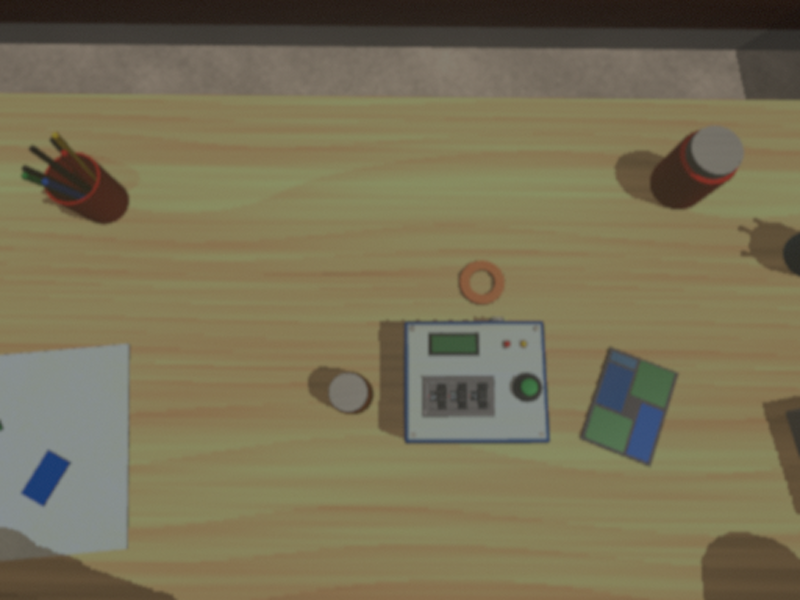

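View pics/scene.png

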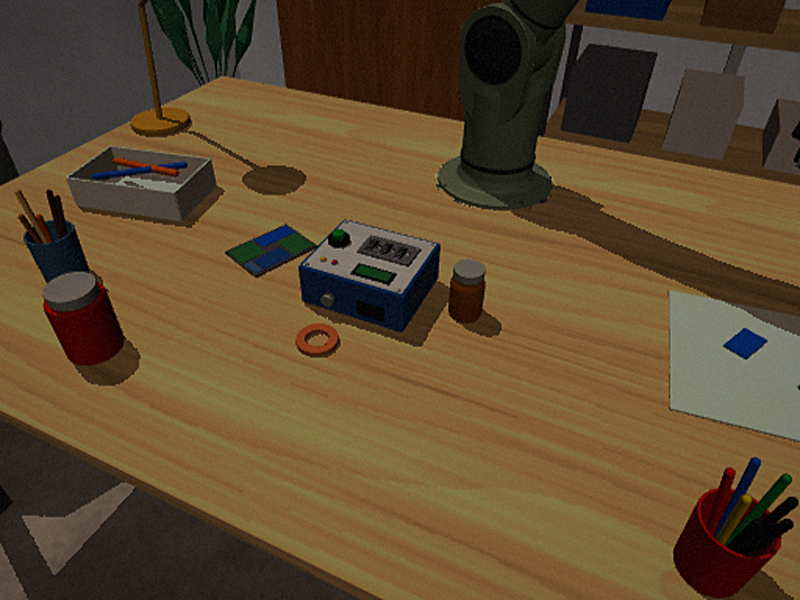

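The top view shows the controller at about x 405–548, y 322–441, with the bank at (423–494, 376–416) and the button at (528,387). The jar is at (350,393), the foil ring at (482,283) and the panel at (630,405). Next I compute positions.

Run:
```python
from h import *
import pickle
c=pickle.load(open('top.pkl','rb')); f=.64
P=[]
for u,v in [(405,322),(543,322),(548,441),(405,441)]:
    p=pt(c,u*f,v*f,.085); P.append(p); print(p, pt(c,u*f,v*f))
P=np.array(P); print('ctr',P.mean(0), 'yaw of y axis', [np.degrees(np.arctan2(-(a-b)[0],(a-b)[1])) for a,b in [(P[0],P[1]),(P[3],P[2])]])
for n,(u,v) in dict(bankc=(458.5,396),btn=(529,387),plate=(450,430)).items(): print(n,pt(c,u*f,v*f),pt(c,u*f,v*f,.092))
c=cap('wrist'); print(c['T_tool_cam'].round(3))
```

```text
[0.58948642 0.0252783  0.085     ] [0.590043   0.02528769 0.08152773]
[ 0.59134809 -0.17107485  0.085     ] [ 0.59163523 -0.17150593  0.0832344 ]
[ 0.42710437 -0.17137593  0.085     ] [ 0.42701149 -0.17189382  0.08288212]
[0.42523334 0.02368608 0.085     ] [0.42511571 0.02368786 0.08245434]
ctr [ 0.50829305 -0.0733716   0.085     ] yaw of y axis [np.float64(0.5432180945639177), np.float64(0.5495628500794935)]
bankc [ 0.48611781 -0.04892805  0.09525799] [ 0.48621794 -0.04922705  0.092     ]
btn [ 0.49866332 -0.14328577  0.10685199] [ 0.49936748 -0.14648086  0.092     ]
plate [ 0.44046604 -0.03770984  0.08612847] [ 0.44062513 -0.0372601   0.092     ]
[[ 0.002  0.957  0.289  0.074]
 [ 1.    -0.002 -0.     0.001]
 [ 0.     0.289 -0.957 -0.142]
 [ 0.     0.     0.     1.   ]]
```

```bash
python3 -m inch '[[-302,-263,-30,0,0,-0.32,1],[-302,-263,-30,0,0,-0.32,1],[-302,-263,-30,0,0,-0.32,1],[-302,-263,-30,0,0,-0.32,1],[-302,-263,-30,0,0,-0.32,1],[-302,-263,-30,0,0,-0.32,1],[-302,-263,-30,0,0,-0.32,1],[-302,-263,-30,0,0,-0.32,1],[-302,-263,-30,0,0,-0.32,1],[-443,-533,-30,0,0,-0.32,1],[-443,-533,-30,0,0,-0.32,1],[-443,-533,-30,0,0,-0.32,1]]'
```

```text
t: 1.15
tool_pos: [0.41, 0.1484, 0.2601]
tool_rot: [-0.002, 1.0, 0.0, 0.0]
wrist_force: [1.1, -0.4, 0.6]
opening: 0.0854
finger_force: 0.0
```

```bash
python3 -m inch '[[-45,-200,35,0,0,0,1],[-45,-200,35,0,0,0,1],[-45,-200,35,0,0,0,1],[-45,-200,35,0,0,0,1],[-45,-200,35,0,0,0,1],[-45,-200,35,0,0,0,1],[-45,-200,35,0,0,0,1],[-45,-200,35,0,0,0,1]]'
python3 - <<'E'
from h import *
import pickle
c=cap('wrist'); pickle.dump(c,open('w1.pkl','wb'))
cv2.imwrite('pics/w1.png',cv2.resize(c['img'][...,::-1],(800,600),interpolation=cv2.INTER_CUBIC)); print(c['s']['tool_pos'],c['s']['tool_rot'],c['s']['wrist_force'])
E
```

```text
t: 1.82
tool_pos: [0.4558, -0.0491, 0.2249]
tool_rot: [-0.002, 1.0, 0.0, -0.0]
wrist_force: [-0.6, 0.5, -0.1]
opening: 0.0853
finger_force: 0.0
[ 0.45575579 -0.04909698  0.22494477] [-1.94283062e-03  9.99998077e-01  1.01203844e-04 -2.46597347e-04] [-0.64640546  0.45045388 -0.06480267]
```

View pics/w1.png

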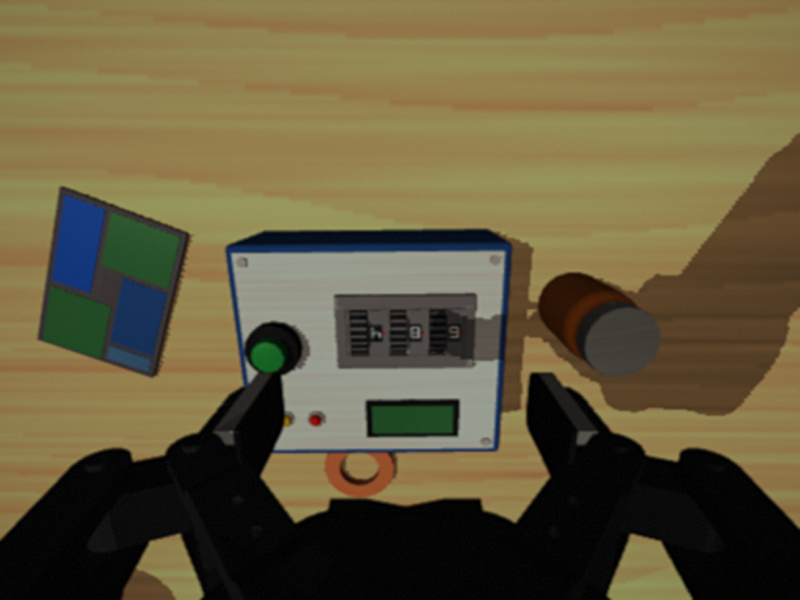

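The image is upside down: the bank is at (335–476, 294–368) and the button at (268,352). I'll enlarge the bank, rotated 180°.

Run:
```python
from h import *
import pickle
c=pickle.load(open('w1.pkl','rb'))
i=c['img'][180:245,150:315,::-1][::-1,::-1]
i=cv2.resize(i,None,fx=4.8,fy=4.8,interpolation=cv2.INTER_CUBIC); i=np.clip(i*1.8,0,255)
cv2.imwrite('pics/w1c.png',i); print(i.shape)
```

```text
(312, 792, 3)[ WARN:0@0.314] global loadsave.cpp:1063 imwrite_ Unsupported depth image for selected encoder is fallbacked to CV_8U.
```

View pics/w1c.png

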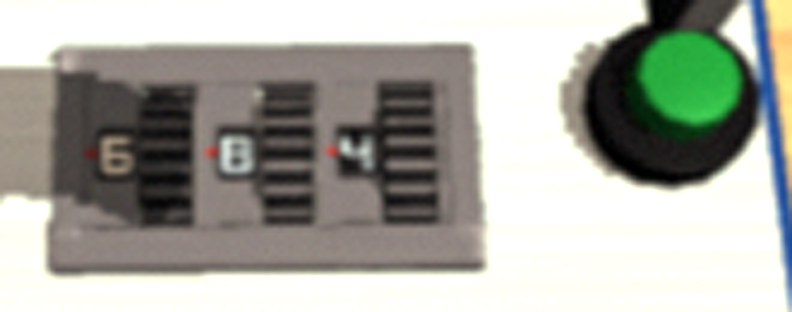

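Run:
```python
from h import *
import pickle
c=pickle.load(open('w1.pkl','rb'))
def P(x,y,z=None): return pt(c,315-x/4.8-.5,245-y/4.8-.5,z).round(4)
for n,q in dict(tl=(58,46),tr=(473,46),br=(482,268),bl=(48,268)).items(): print(n,P(*q,.092),P(*q))
for n,q in dict(hund=(166,155),tens=(289,153),unit=(410,152)).items(): print(n,P(*q,.098),P(*q))
print('bezel z',[P(x,y)[2] for x,y in [(100,60),(260,60),(420,60),(150,245),(260,245),(400,245),(460,150)]])
print('plate z',[P(x,y)[2] for x,y in [(530,40),(530,240),(200,20),(200,295),(400,295)]])
print('btn',P(690,78),P(690,78,.107))
```

```text
tl [0.5154 0.0019 0.092 ] [0.518  0.0029 0.0865]
tr [ 0.5159 -0.0967  0.092 ] [ 0.5188 -0.0977  0.0861]
br [ 0.4611 -0.0965  0.092 ] [ 0.4627 -0.0975  0.0863]
bl [0.4605 0.0013 0.092 ] [0.4621 0.0023 0.0865]
hund [ 0.4855 -0.025   0.098 ] [ 0.4868 -0.0248  0.0948]
tens [ 0.4862 -0.0529  0.098 ] [ 0.4873 -0.0529  0.0952]
unit [ 0.4866 -0.0803  0.098 ] [ 0.4877 -0.0806  0.0951]
bezel z [np.float64(0.0901), np.float64(0.0895), np.float64(0.0904), np.float64(0.0897), np.float64(0.0899), np.float64(0.0901), np.float64(0.0899)]
plate z [np.float64(0.0859), np.float64(0.0855), np.float64(0.0855), np.float64(0.0853), np.float64(0.0857)]
btn [ 0.5012 -0.1422  0.1067] [ 0.5011 -0.1421  0.107 ]
```

```bash
python3 -m inch '[[-24,24,0,0,0,0,0],[-24,24,20,0,0,0,0],[-24,24,40,0,0,0,0],[-24,24,60,0,0,0,0],[-24,24,80,0,0,0,0],[-24,24,95,0,0,0,0],[-24,24,105,0,0,0,0],[-24,24,110,0,0,0,0],[-24,24,110,0,0,0,0],[-24,24,110,0,0,0,0]]'
python3 - <<'E'
from h import *
import pickle
c=cap('wrist'); pickle.dump(c,open('w2.pkl','wb'))
cv2.imwrite('pics/w2.png',cv2.resize(np.clip(c['img'][::-1,::-1,::-1]*1.6,0,255).astype('u1'),(800,600),interpolation=cv2.INTER_CUBIC)); print(c['s']['tool_pos'],c['s']['tool_rot'],c['s']['wrist_force'],c['s']['opening'])
E
```

```text
t: 2.7
tool_pos: [0.4801, -0.025, 0.1156]
tool_rot: [-0.002, 1.0, 0.0, 0.0]
wrist_force: [0.6, -0.5, -0.1]
opening: -0.0004
finger_force: 0.0
[ 0.48005433 -0.02496342  0.11557342] [-2.34664359e-03  9.99997225e-01  4.39568909e-05  2.02682416e-04] [ 0.60326327 -0.53853218 -0.07125017] -0.00042845294859266347
```

View pics/w2.png

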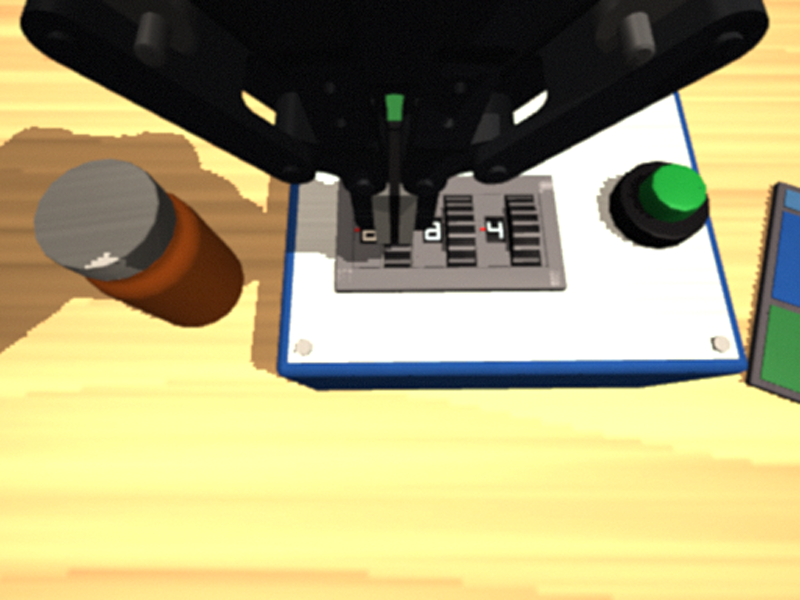

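The bank reads 6-8-4 and the closed tip stands over the hundreds wheel. I'll feel for the rim.

```bash
A="python3 -m inch"
python3 -m inch '[[0,0,8,0,0,0,0],[0,0,14,0,0,0,0],[0,0,16,0,0,0,0],[0,0,17,0,0,0,0],[0,0,18,0,0,0,0],[0,0,18,0,0,0,0]]'
python3 -m inch '[[0,0,0.4,0,0,0,0],[0,0,0.8,0,0,0,0],[0,0,0.8,0,0,0,0]]'
```

```text
t: 3.25
tool_pos: [0.4798, -0.0253, 0.097]
tool_rot: [-0.002, 1.0, -0.0, -0.0]
wrist_force: [-1.1, -0.1, -0.1]
opening: -0.0004
finger_force: 0.0
t: 3.5
tool_pos: [0.4799, -0.0253, 0.0963]
tool_rot: [-0.002, 1.0, 0.0, 0.0]
wrist_force: [1.0, -0.3, 0.3]
opening: 0.0001
finger_force: 0.0
```

```bash
python3 -m inch '[[0,0,0.4,0,0,0,0],[0,0,0.8,0,0,0,0],[0,0,0.8,0,0,0,0]]'
```

```text
t: 3.75
tool_pos: [0.4799, -0.0253, 0.0955]
tool_rot: [-0.002, 1.0, 0.0, 0.0]
wrist_force: [0.6, -0.7, 2.1]
opening: 0.0002
finger_force: 1.2
```

```bash
python3 -m inch '[[0,0,0.3,0,0,0,0],[0,0,0.5,0,0,0,0],[0,0,0.5,0,0,0,0]]'
```

```text
t: 4.0
tool_pos: [0.48, -0.0253, 0.0951]
tool_rot: [-0.002, 1.0, 0.0, 0.0]
wrist_force: [-0.9, -0.5, 3.8]
opening: 0.0003
finger_force: 2.5
```

```bash
python3 -m inch '[[0,0,0.3,0,0,0,0],[-1,0,0.3,0,0,0,0],[-2,0,0.3,0,0,0,0]]'
```

```text
t: 4.25
tool_pos: [0.4816, -0.0253, 0.0948]
tool_rot: [-0.002, 1.0, 0.0, -0.0]
wrist_force: [-2.0, 0.5, 8.1]
opening: 0.0001
finger_force: 3.8
```

```bash
python3 -m inch '[[-1.5,0,0,0,0,0,0],[-3,0,0,0,0,0,0]]'
```

```text
t: 4.42
tool_pos: [0.4848, -0.0252, 0.0948]
tool_rot: [-0.002, 1.0, 0.0, -0.0]
wrist_force: [-1.1, 0.4, 8.1]
opening: -0.0004
finger_force: 3.8
```

```bash
python3 -m inch '[[-1.5,0,0,0,0,0,0],[-3,0,0,0,0,0,0],[-4.5,0,0,0,0,0,0],[-6,0,0,0,0,0,0]]'
python3 -m inch '[[-1.5,0,0,0,0,0,0],[-3,0,0,0,0,0,0],[-4.5,0,0,0,0,0,0],[-5.5,0,0,0,0,0,0],[-5.5,0,0,0,0,0,0]]'
```

```text
t: 4.75
tool_pos: [0.4912, -0.0252, 0.0949]
tool_rot: [-0.002, 1.0, 0.0, 0.0]
wrist_force: [-0.2, 0.6, 7.1]
opening: 0.0
finger_force: 3.6
t: 5.17
tool_pos: [0.4966, -0.0251, 0.0949]
tool_rot: [-0.002, 1.0, 0.0, 0.0]
wrist_force: [-0.7, 0.7, 6.3]
opening: 0.0004
finger_force: 3.5
```

```bash
python3 -m inch '[[0,0,-2,0,0,0,0],[0,0,-10,0,0,0,0],[25,28,-40,0,0,0,0],[25,28,-40,0,0,0,0],[25,28,-40,0,0,0,0]]'
cat > look.py <<'E'
from h import *
import sys,pickle
c=cap('wrist'); pickle.dump(c,open('wl.pkl','wb'))
# crop around bank centre, rotated 180
q=np.linalg.inv(c['T'])@np.r_[.488,-.048,.092,1]; K=c['intrinsics']
u=int(K[0][2]-K[0][0]*q[0]/q[2]); v=int(K[1][2]+K[1][1]*q[1]/q[2]); print(u,v,c['s']['tool_pos'])
i=c['img'][max(v-50,0):v+50,max(u-85,0):u+85][::-1,::-1,::-1]
cv2.imwrite(f'pics/{sys.argv[1]}.png',np.clip(cv2.resize(i,None,fx=4.7,fy=4.7,interpolation=cv2.INTER_CUBIC)*1.6,0,255).astype('u1'))
E
python3 look.py w3
```

```text
t: 5.58
tool_pos: [0.471, 0.004, 0.1363]
tool_rot: [-0.003, 1.0, 0.0, 0.001]
wrist_force: [1.5, -0.4, 0.0]
opening: -0.0
finger_force: 0.0
189 234 [0.47099798 0.00403183 0.13631371]
```

View pics/w3.png

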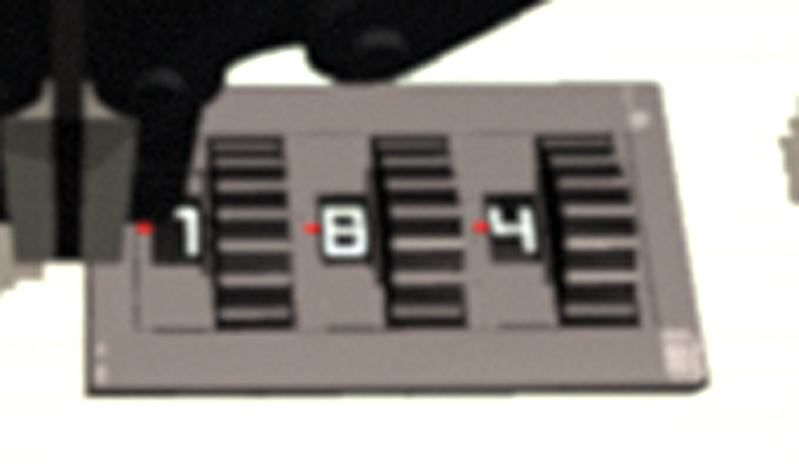

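The wheels now read 7-8-4, with the 7 at (190,230) centred on its mark. Units +1 is next.

```bash
python3 -m inch '[[-8.5,-42,0,0,0,0,0],[-8.5,-83.5,10,0,0,0,0],[-8.5,-83.5,25,0,0,0,0],[-8.5,-83.5,33,0,0,0,0],[-8.5,-83.5,37,0,0,0,0],[-8.5,-83.5,38,0,0,0,0],[-8.5,-83.5,38.8,0,0,0,0],[-8.5,-83.5,39.4,0,0,0,0],[-8.5,-83.5,39.7,0,0,0,0],[-8.5,-83.5,39.7,0,0,0,0]]'
```

```text
t: 6.47
tool_pos: [0.4803, -0.0803, 0.0954]
tool_rot: [-0.003, 1.0, 0.0, 0.0]
wrist_force: [-1.3, 2.7, 2.5]
opening: -0.0001
finger_force: 1.5
```

```bash
python3 -m inch '[[0,0,0.4,0,0,0,0],[-1,0,0.6,0,0,0,0],[-2.5,0,0.6,0,0,0,0]]'
```

```text
t: 6.72
tool_pos: [0.4825, -0.0803, 0.0947]
tool_rot: [-0.002, 1.0, 0.0, 0.0]
wrist_force: [-3.2, 2.9, 7.5]
opening: 0.0
finger_force: 4.1
```

```bash
python3 -m inch '[[-1.5,0,0,0,0,0,0],[-3,0,0,0,0,0,0],[-4.5,0,0,0,0,0,0],[-6,0,0,0,0,0,0],[-7.5,0,0,0,0,0,0],[-9,0,0,0,0,0,0],[-10.5,0,0,0,0,0,0],[-12,0,0,0,0,0,0],[-13.5,0,0,0,0,0,0],[-13.8,0,0,0,0,0,0],[-13.8,0,0,0,0,0,0]]'
python3 -m inch '[[0,0,-2,0,0,0,0],[0,0,-8,0,0,0,0],[0,28,-8,0,0,0,0],[0,28,-8,0,0,0,0]]'
```

```text
t: 7.63
tool_pos: [0.4969, -0.0802, 0.0948]
tool_rot: [-0.002, 1.0, 0.0, 0.0]
wrist_force: [-1.2, 3.8, 7.4]
opening: -0.0002
finger_force: 3.8
t: 7.97
tool_pos: [0.4966, -0.0492, 0.1028]
tool_rot: [-0.003, 1.0, 0.001, 0.0]
wrist_force: [1.3, 1.0, -0.7]
opening: -0.0002
finger_force: 0.0
```

```bash
python3 -m inch '[[0,0,4,0,0,0,0],[0,0,6,0,0,0,0],[0,0,7,0,0,0,0],[0,0,7.4,0,0,0,0],[0,0,7.4,0,0,0,0]]'
```

```text
t: 8.38
tool_pos: [0.4963, -0.0532, 0.095]
tool_rot: [-0.002, 1.0, -0.0, 0.0]
wrist_force: [0.4, 2.3, 6.3]
opening: 0.0001
finger_force: 3.1
```

```bash
python3 -m inch '[[1,0,0.1,0,0,0,0],[2.5,0,0.1,0,0,0,0],[4,0,0.1,0,0,0,0]]'
python3 -m inch '[[1.5,0,0,0,0,0,0],[3,0,0,0,0,0,0],[4.5,0,0,0,0,0,0],[6,0,0,0,0,0,0],[7.5,0,0,0,0,0,0],[9,0,0,0,0,0,0],[10.5,0,0,0,0,0,0],[12,0,0,0,0,0,0],[12.3,0,0,0,0,0,0],[12.3,0,0,0,0,0,0]]'
python3 -m inch '[[0,0,-2,0,0,0,0],[0,0,-8,0,0,0,0],[-16.3,0,-8,0,0,0,0],[-16.3,0,-8,0,0,0,0],[-16.3,0,-4,0,0,0,0],[-16.3,0,-2,0,0,0,0],[-16.3,0,-1,0,0,0,0],[-16.3,0,-0.4,0,0,0,0],[-16.3,0,-0.3,0,0,0,0]]'
```

```text
t: 8.63
tool_pos: [0.4929, -0.0532, 0.0952]
tool_rot: [-0.002, 1.0, 0.0, 0.001]
wrist_force: [1.8, 2.2, 4.2]
opening: -0.0
finger_force: 2.7
t: 9.47
tool_pos: [0.48, -0.0533, 0.095]
tool_rot: [-0.002, 1.0, -0.0, 0.0]
wrist_force: [-1.1, 1.6, 5.3]
opening: 0.0
finger_force: 2.6
t: 10.22
tool_pos: [0.4959, -0.0529, 0.0952]
tool_rot: [-0.002, 1.0, -0.0, -0.0]
wrist_force: [-1.3, -1.0, 5.4]
opening: 0.0003
finger_force: 2.7
```

```bash
python3 -m inch '[[0,0,0.3,0,0,0,0],[1,0,0.4,0,0,0,0],[2.5,0,0.4,0,0,0,0],[4,0,0.4,0,0,0,0]]'
python3 -m inch '[[1.5,0,0,0,0,0,0],[3,0,0,0,0,0,0],[4.5,0,0,0,0,0,0],[6,0,0,0,0,0,0],[7.5,0,0,0,0,0,0],[9,0,0,0,0,0,0],[10.5,0,0,0,0,0,0],[12,0,0,0,0,0,0],[12.3,0,0,0,0,0,0],[12.3,0,0,0,0,0,0]]'
python3 -m inch '[[0,0,-2,0,0,0,0],[0,0,-8,0,0,0,0],[10,56,-40,0,0,0,0],[10,56,-40,0,0,0,0],[10,56,-40,0,0,0,0],[10,56,-40,0,0,0,0]]'; python3 look.py w4
```

```text
t: 10.55
tool_pos: [0.4928, -0.0529, 0.0951]
tool_rot: [-0.002, 1.0, -0.0, 0.001]
wrist_force: [1.9, -1.3, 5.2]
opening: 0.0003
finger_force: 2.8
t: 11.38
tool_pos: [0.4797, -0.053, 0.095]
tool_rot: [-0.002, 1.0, -0.0, 0.0]
wrist_force: [-2.1, -1.2, 4.7]
opening: 0.0001
finger_force: 2.7
t: 11.88
tool_pos: [0.47, 0.0043, 0.1357]
tool_rot: [-0.003, 1.0, 0.0, 0.001]
wrist_force: [-0.1, 0.3, -0.1]
opening: 0.0002
finger_force: 0.0
189 235 [0.46998048 0.00425751 0.1356824 ]
```

View pics/w4.png

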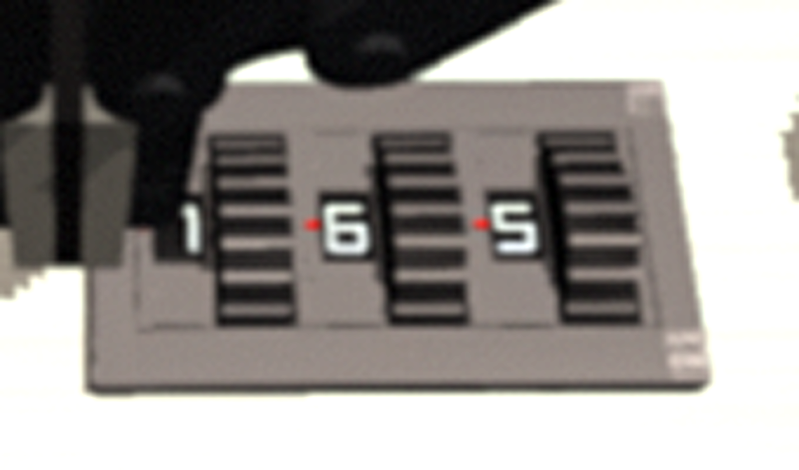

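The tens show 6 and the units 5, both centred. The hundreds window is partly hidden by the finger, so I'll move over the button and check it from there.

```bash
python3 -m inch '[[-10,-40,-5,0,0,0,0],[-20,-80,-5,0,0,0,0],[-31,-110,-5,0,0,0,0],[-31,-145,-5,0,0,0,0],[-31,-145,-5,0,0,0,0],[-31,-145,-5,0,0,0,0],[-31,-145,-5,0,0,0,0]]'; python3 look.py w5
```

```text
t: 12.52
tool_pos: [0.5008, -0.1421, 0.1394]
tool_rot: [-0.001, 1.0, 0.0, -0.0]
wrist_force: [-0.6, 0.2, -0.0]
opening: 0.0
finger_force: 0.0
382 197 [ 0.50083149 -0.14214535  0.13936055]
```

View pics/w5.png

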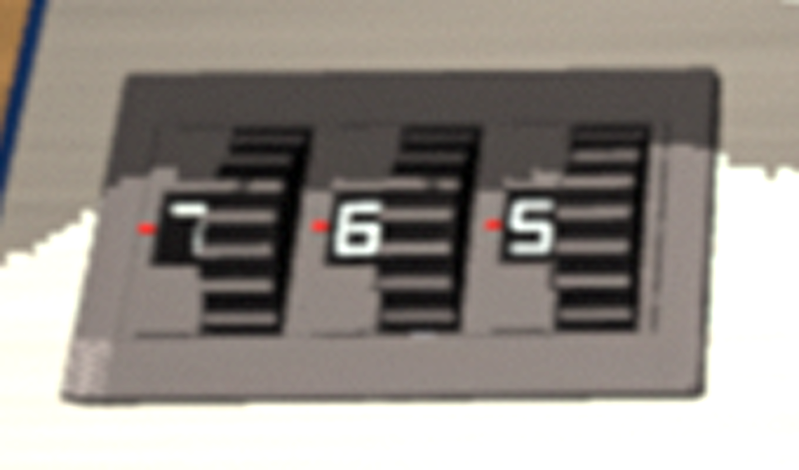

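It reads a clear 7-6-5. Pressing the button.

```bash
python3 -m inch '[[0,0,15,0,0,0,0],[0,0,26,0,0,0,0],[0,0,30,0,0,0,0],[0,0,32,0,0,0,0],[0,0,34,0,0,0,0],[0,0,36,0,0,0,0],[0,0,37,0,0,0,0],[0,0,38,0,0,0,0],[0,0,38,0,0,0,0]]'
```

```text
t: 13.32
tool_pos: [0.5014, -0.1415, 0.1019]
tool_rot: [-0.002, 1.0, 0.0, 0.0]
wrist_force: [-1.4, 2.7, 3.9]
opening: -0.0
finger_force: 2.2
```

```bash
python3 -m inch '[[0,0,0.5,0,0,0,0],[0,0,1,0,0,0,0],[0,0,1,0,0,0,0]]'
```

```text
t: 13.57
tool_pos: [0.5014, -0.1416, 0.101]
tool_rot: [-0.002, 1.0, 0.0, 0.0]
wrist_force: [-2.6, 4.3, 8.7]
opening: 0.0
finger_force: 4.4
```

```bash
python3 -m inch '[[0,0,0.5,0,0,0,0],[0,0,1,0,0,0,0],[0,0,1,0,0,0,0]]'; python3 -m inch '[[0,0,0.5,0,0,0,0],[0,0,0.5,0,0,0,0]]'
```

```text
t: 13.82
tool_pos: [0.5015, -0.1416, 0.1007]
tool_rot: [-0.002, 1.0, 0.0, 0.0]
wrist_force: [-6.9, 5.5, 25.2]
opening: 0.0002
finger_force: 12.9
t: 13.98
tool_pos: [0.5016, -0.1416, 0.1006]
tool_rot: [-0.002, 1.0, 0.0, 0.0]
wrist_force: [-9.6, 6.2, 34.9]
opening: 0.0001
finger_force: 17.1
```

The button has bottomed out. Now I release, retreat and verify before handing in.

```bash
python3 -m inch '[[0,0,-5,0,0,0,0],[0,0,-20,0,0,0,0],[0,0,-50,0,0,0,0],[0,0,-60,0,0,0,0],[0,0,-60,0,0,0,0],[0,0,-60,0,0,0,0]]'; python3 look.py w6
```

```text
t: 14.48
tool_pos: [0.5016, -0.1419, 0.1595]
tool_rot: [-0.002, 1.0, -0.0, 0.001]
wrist_force: [0.1, 0.5, -0.7]
opening: -0.0001
finger_force: 0.0
371 189 [ 0.50162976 -0.14189587  0.15952476]
```

View pics/w6.png

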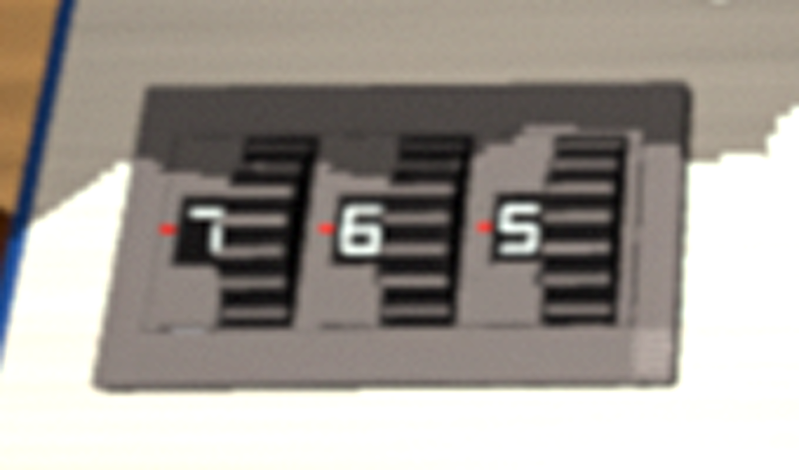

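It still reads 7-6-5, centred, and the arm is clear.

```bash
python3 -c "from station import robot; print(robot.hand_in())"
```

```text
the job is handed in; nothing more can be done
None
```

The wheels read 765, each centred in its window; the load button was then pressed to its stop and released, and the job was handed in at about 14.5 s, though the hand-in returned no verdict.

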